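# Release a belt tensioner and hold it back for belt fitting

## Robot

A 6-joint arm with a two-finger parallel gripper is mounted at the origin on a cart in front of the work surface, level with it; the furniture and walls round the work are solid. World frame = base frame: x ahead of the robot, y to its left, z up, the work surface at z = 0. Lengths are in m, angles in rad, forces in N, time in s.
With the tool pointing down it reaches from about 0.3 to 0.85 m from the base axis. Payload 5.4 kg.
Tool frame: the origin (TCP) lies at the very end of the fingers, on their centre line; the grasp point (between the pads) lies 19 mm behind it; x points along the fingers, z is the direction in which the jaws open and shut, and the axes are right-handed (so a half turn about x gives the same grasp; the last joint's range is limited). The gripper opens to 85 mm and grips with 20 to 120 N. Pads are 22 mm wide; open, the fingers measure 114 mm over their backs; the gripper's body (76 mm by 85 mm) begins 54 mm behind the grasp point. The pads swing forward as they close: fully open they stand 13 mm farther back than shut.
Start: joints at [1.121, 0.158, 1.597, -0, 1.386, -0.21], TCP at [0.137, 0.559, 0.231] pointing down, gripper open.
Joint ranges: [-2.91, 2.91], [-0.94, 2.29], [0.18, 2.7], [-1.29, 4.43], [0.17, 2.64], [-3, 3]. Speed limits (rad/s): [2.57, 2.57, 3.14, 3.14, 3.14, 3.14].

## Interface

Orientations are given as a 3x3 rotation matrix whose columns are the frame's x, y, z axes.
In Python, from rig import ctrl gives the robot as it stands.
- The arm moves only by the tool servo_tool, never from a script. Its argument "motion" is a list of rows, each a list of 5 numbers: the closure, from 0 (fully open) to 1 (shut), then the shift along the tool's x, y, z in cm, then the turn about the tool's x in degrees. In form: [[jaw, tx, ty, tz, turn], ...]. A call has 1 to 12 rows; each row is the pose to reach, as a shift and turn from the pose commanded when the call began, along the tool's axes at that moment; what a row does not reach only later rows make up. A row lasts 1/12 s, in which the tool goes at most 41.7 mm and 7.16 degrees, less where a joint would pass 70% of its speed; a pose out of reach is approached as far as the arm can. A call with a gripper value outside its range is refused whole. The fingers move at their own pace and stop on an object; "grip_force" is the grip in N (left out, the last holds). Time passes only in rows, so rows that repeat a pose let the fingers close. It gives the time, the measured TCP pose, the force and the opening at its end, in the units of the state.
- ctrl.get_state(): the state, without advancing time (a new reading comes with each control period).
- ctrl.camera(name): name is "scene" or "top"; returns a dict with "frame" (400x640x3 uint8, red, green, blue), "fx", "fy", "cx", "cy" (pixels), "rvec" (rotation vector, rad) and "tvec" (3), from world to camera coordinates, as OpenCV has them. Camera axes: x right, y down, z forward; pixel columns grow to the right and rows downward; lengths in m; the calibration is good to about 2 mm. A picture is of the moment at which its call begins. There is no depth.
- ctrl.job_done(): hands the job in, once; it reports no verdict.
Trained networks look in the newest picture that a camera, given by its name, has taken for a name from the list of things; names that differ only in an ending like _2 or _b are one class to them, and where a whole thing is asked for, a point or a joint stands for the part that bears it (a point fixed in the world has none). Each returns a list of dicts, best first, with "p" (0 to 1); they miss things now and then, are a little off and sometimes report something else, mostly with a low value. They report only what shows in the picture. A call takes as long as a camera call.
- ctrl.find_in(name, camera): "centre" ([column, row] in pixels, amid what is visible of it).
The state is a dict: "time_s": time; "joint_positions": joint angles; "qvel": joint speeds; "tau": joint torques, N m; "tcp_pos": TCP position; "eef_rot": TCP orientation; "wrist_force": force on the tool from outside, world axes, zero at the start; "wrist_torque": the same for the moment, N m; "opening": finger opening in m.
Only numpy, scipy, OpenCV 4.12 (cv2) and the standard library are available. Lean on these libraries where they do the work, as an engineer would, in place of code of your own. Each camera call takes 0.05 s, during which the arm holds its last target. There are 200 camera calls.

## Task

A colleague is about to fit a new belt on the tension unit of the specimen cutter. Pull the red tab of the sprung, graduated lock slide out until the red line on its bar appears at the front of its guide, where it catches and stays by itself when you let go; then push the sprung tensioner arm back by its orange post, past the click of its ratchet, until its red pointer stands over the green band. Finish while still holding the post there against the spring, and leave the spanner, the metal ring and the bottle beside the unit where they are.

Things in the scene. Friction and masses are not known exactly. Their poses are not given: they have to be found in the camera images.
- tension_unit: Grey plate 190 x 200 mm (its x, y), top 14 mm above the bench, on feet, fixed. Origin under its centre at bench height; x away from the robot side, y left, z up. The slide runs in an aluminium guide at x -52 to -30, y 55 +- 17 mm, top 32 mm above the bench; two black pulleys (37 mm diameter, top 42 mm above the bench) stand at (66, -77) and (-66, -73) mm.
- slide_draw (a joint): Draw of the lock slide in m: 0 is in (its bolt then locks the tensioner arm), grows as the tab is pulled to the plate's -x, end stop 0.036. A spring pulls it in with 4 N at 0, 7 N at 0.03. Drawn past about 0.032 a catch drops behind it; let go, it settles at about 0.030, the red line on its bar just outside the front of its guide, and stays there.
- lock_slide: Graduated steel lock slide: bar 12 mm wide with an upright red tab at its outer end and a red line across it. When in, its origin and axes are those of the plate; they move with it when it is drawn.
- slide_tab (a point): Grip point on the upright red tab of the lock slide: 12 mm thick along the slide (the plate's x), 28 mm wide (the plate's y), its top 15 mm above this point and its foot 35 mm below it; this point is 56 mm above the bench. It lies at (-90, 55) mm of the plate when the slide is in; 32 mm are free between the tab and the guide behind it.
- tensioner_angle (a joint): Angle of the tensioner arm in rad, 0 at rest, growing anticlockwise seen from above (the post then moves to the plate's +x), end stop at 0.72. The spring resists with about 6 N at the post at 0 and 12 N at 0.5. The ratchet clicks at about 0.34; if let go beyond it the arm falls back on the pawl at about 0.32. The green band on the plate is where the pointer stands from 0.43 to 0.59.
- tensioner: Tensioner arm with roller, post and pointer. Origin on the upright axis about which it turns, at bench height, at (10, 55) mm of the plate; at angle 0 its axes are parallel to the plate's. A black idler roller (28 mm diameter, 26 to 46 mm above the bench) sits at the arm's end, 95 mm from this axis, the orange post on top of it.
- thumb_post (a point): Grip point on the orange upright post on the roller: 16 mm diameter, from 46 to 86 mm above the bench; this point is on its axis 70 mm above the bench. Seen from above, it lies 95 mm from the pivot in the direction (plate axes) of angle -1.871 rad plus the arm's angle.
- spanner: Loose steel spanner, 28 x 166 x 6 mm, lying along its own y, to the right of the plate; bystander.
- cut_ring: Loose metal ring, 41 mm diameter, 16 mm high, behind the plate; bystander.
- lube: Loose white bottle with a blue cap, 52 mm diameter, 130 mm high, standing behind the plate; bystander.

How it is judged:
On the way, in this order (a step that is already met when the one before it is completed fails the run):
1. the lock slide is drawn out to its red line and stays there on its catch, let go, with the arm still at rest (value of joint tensioner_angle below 0.1 rad and value of joint slide_draw between 0.027 and 0.033 m and contact force between the fingers and lock_slide below 0.1 N), for 0.2 s.
2. the arm is past its ratchet click (value of joint tensioner_angle above 0.41 rad), for 0.1 s.
At the end, for the whole second after the job is handed in: The fingers press on the tensioner arm (its post) with more than 3 N and hold the arm still (under 0.1 rad/s) between 0.42 and 0.60 rad, pointer over the green band and off the pawl; the lock slide stays caught at 27 to 33 mm (value of joint tensioner_angle between 0.42 and 0.6 rad and velocity of joint tensioner_angle between -0.1 and 0.1 rad/s and contact force between the fingers and tensioner above 3 N and value of joint slide_draw between 0.027 and 0.033 m); the arm keeps its last pose, push and grip.
It fails at once if the spanner is disturbed (moved 20 mm) (distance of spanner from where it was at the start of the episode above 0.02 m).
It fails at once if the metal ring is disturbed (moved 20 mm) (distance of cut_ring from where it was at the start of the episode above 0.02 m).
It fails at once if the bottle is disturbed (moved 20 mm) or tipped (distance of lube from where it was at the start of the episode above 0.02 m or angle between lube's own z axis and vertical above 0.4 rad).
It also fails if it takes over 48 s, if anything falls off the work surface, if the arm or the gripper's body presses on something with over 40 N, if the wrist force passes 120 N, or if a joint passes its speed limit or range.

## Working session

There is one attempt and no reset: what is moved stays moved. The work goes in short steps, Python scripts to look and compute and a tool call to move; the robot and the scene stay as the last step left them, time stands still between calls to the robot, and variables do not carry over. Pictures are saved under pics/ and viewed, about 8 in all and at most 12, crops included, and the job is handed in when it is done.

Besides the shell and the picture viewer there is one more tool, called after "Emit:" as name(argument=value, ...) on one line, values as JSON. servo_tool: Moves the arm, as the interface text tells. Its arguments: {"type":"object","properties":{"motion":{"type":"array","items":{"type":"array","items":{"type":"number"}}},"grip_force":{"type":"number"}},"required":["motion"]}

```bash
mkdir -p pics; cat > h.py <<'E'
import numpy as np, cv2
from rig import ctrl
def cam(n,save=None):
    c=ctrl.camera(n)
    if save: cv2.imwrite('pics/'+save,c['frame'][:,:,::-1])
    return c
def ray(c,uv,z):
    R=cv2.Rodrigues(np.array(c['rvec'],float))[0]; t=np.array(c['tvec'],float).ravel()
    d=R.T@np.array([(uv[0]-c['cx'])/c['fx'],(uv[1]-c['cy'])/c['fy'],1]); o=-R.T@t
    return o+d*(z-o[2])/d[2]
def proj(c,P):
    R=cv2.Rodrigues(np.array(c['rvec'],float))[0]
    p=np.atleast_2d(P)@R.T+np.array(c['tvec'],float).ravel()
    return np.c_[p[:,0]/p[:,2]*c['fx']+c['cx'],p[:,1]/p[:,2]*c['fy']+c['cy']]
E
python3 - <<'E'
from h import *
np.set_printoptions(precision=4,suppress=True)
s=ctrl.get_state();print(s['time_s'],s['tcp_pos'],np.array(s['eef_rot']),s['opening'])
Z=dict(tension_unit=.014,slide_tab=.05,thumb_post=.066,lube=.065,cut_ring=.008,spanner=.003,tensioner=.04,lock_slide=.03)
for n in('top','scene'):
    c=cam(n,n+'0.png'); R=cv2.Rodrigues(np.array(c['rvec']))[0]; print(n,c['fx'],-R.T@np.array(c['tvec']).ravel())
    for k,z in Z.items():
        for d in ctrl.find_in(k,n)[:2]: print(k,d['p'],np.round(d['centre']),ray(c,d['centre'],z)[:2])
E
```

```text
0.0 [0.1363 0.558  0.2303] [[-0.0008 -0.9714  0.2375]
 [-0.0017  0.2375  0.9714]
 [-1.      0.0004 -0.0018]] 0.08523107342077678
top 429.91983976246445 [ 0.4444 -0.3668  0.918 ]
tension_unit 0.72 [314. 229.] [ 0.5075 -0.3641]
slide_tab 0.76 [281. 262.] [ 0.4378 -0.2996]
thumb_post 0.94 [295. 228.] [ 0.5038 -0.3268]
lube 0.84 [315. 148.] [ 0.6691 -0.3607]
lube 0.48 [281. 262.] [ 0.4375 -0.3006]
cut_ring 0.68 [350. 169.] [ 0.6392 -0.4389]
cut_ring 0.49 [296. 225.] [ 0.5146 -0.3253]
spanner 0.6 [376. 243.] [ 0.4829 -0.4963]
tensioner 0.64 [295. 228.] [ 0.5068 -0.3249]
lock_slide 0.79 [279. 262.] [ 0.4378 -0.2954]
lock_slide 0.49 [347. 170.] [ 0.6315 -0.4301]
scene 424.927373516842 [ 0.0806 -0.9305  0.5025]
tension_unit 0.65 [287. 221.] [ 0.4957 -0.3729]
slide_tab 0.87 [232. 207.] [ 0.4112 -0.3093]
thumb_post 0.88 [285. 210.] [ 0.4694 -0.4014]
lube 0.64 [343. 174.] [ 0.6537 -0.3646]
cut_ring 0.49 [355. 216.] [ 0.6195 -0.4394]
spanner 0.73 [322. 263.] [ 0.4763 -0.5015]
tensioner 0.88 [281. 205.] [ 0.4981 -0.3497]
lock_slide 0.92 [239. 207.] [ 0.4365 -0.2908]
```

```bash
python3 - <<'E'
import cv2,numpy as np
a=cv2.imread('pics/top0.png')[120:300,230:410];b=cv2.imread('pics/scene0.png')[130:310,200:380]
cv2.imwrite('pics/both.png',np.hstack([cv2.resize(x,(400,400),interpolation=cv2.INTER_CUBIC) for x in(a,b)]))
E
```

```text
(no output)
```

View pics/both.png

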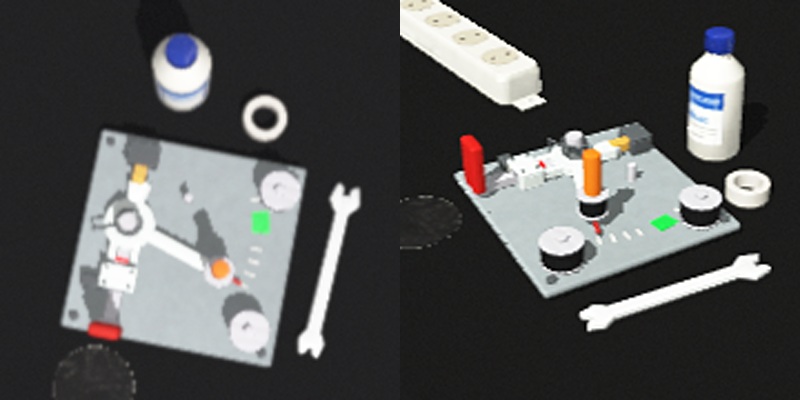

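The plate is yawed slightly clockwise. In the left crop its corners are at about (102,130), (306,169), (271,365) and (63,325), with the red tab at (105,331) and the orange post at (220,268). The tab and post stand clear. I'll fit the plate pose next.

```bash
cat >> h.py <<'E'
def W(p,q):
    c,s=np.cos(p[2]),np.sin(p[2]); q=np.atleast_2d(q)
    return np.c_[p[0]+c*q[:,0]-s*q[:,1],p[1]+s*q[:,0]+c*q[:,1],q[:,2]]
def post(a): return np.array([.010+.095*np.cos(a-1.871),.055+.095*np.sin(a-1.871),.07])
E
python3 - <<'E'
from h import *
from scipy.optimize import least_squares
np.set_printoptions(precision=4,suppress=True)
pt=np.array([[102,130],[306,169],[271,365],[63,325],[281,187],[249,328]])/2.2222+[230,120]
ps=np.array([[640-400,125],[740-400,224],[547-400,297],[457-400,178],[700-400,193],[562-400,237]])/2.2222+[200,130]
q=np.array([[.095,.1,.014],[.095,-.1,.014],[-.095,-.1,.014],[-.095,.1,.014],[.066,-.077,.042],[-.066,-.073,.042]])
ct,cs=cam('top'),cam('scene')
p0=post(0);q=np.vstack([q,[p0[0],p0[1],.066],[-.09,.055,.046]])
def seg(f,o):
    f=f.astype(int);r,g,b=f[...,0],f[...,1],f[...,2]
    m=(r>120)&(b<.4*r)&((g>.35*r) if o else (g<.3*r))&((g<.75*r))
    n,l,s,ce=cv2.connectedComponentsWithStats(m.astype('uint8')*(np.indices(m.shape)[0]>200 if 0 else 1))
    # nearest big
    return [(s[i],ce[i]) for i in range(1,n) if s[i][4]>25]
for c,n in((ct,'top'),(cs,'scene')):
    for o in(0,1): print(n,o,[(x[0].tolist(),x[1]) for x in seg(c['frame'],o)])
f=lambda p:np.r_[(proj(ct,W(p,q[:6]))-pt).ravel(),(proj(cs,W(p,q[:6]))-ps).ravel()]
r=least_squares(f,[.5,-.364,-.2],loss='soft_l1');p=r.x;print(p,f(p).reshape(-1,2))
np.save('p.npy',p)
post_top=W(p,[[p0[0],p0[1],.086],[p0[0],p0[1],.066],[-.09,.055,.071],[-.09,.055,.046]])
print(proj(ct,post_top),proj(cs,post_top))
print('tab',W(p,[[-.09,.055,.056]]),'post',[W(p,post(a)) for a in(0,.5)])
E
```

```text
top 0 [([0, 186, 9, 5, 40], array([  3.6  , 188.025])), ([270, 266, 14, 7, 76], array([276.5658, 268.8158]))]
top 1 [([326, 238, 6, 7, 36], array([328.3889, 240.8611]))]
scene 0 [([172, 11, 5, 14, 27], array([173.963 ,  17.2593])), ([227, 191, 11, 26, 200], array([232.395, 202.805]))]
scene 1 [([180, 50, 12, 7, 55], array([186.0364,  52.9091])), ([282, 197, 9, 21, 149], array([285.9664, 207.0604]))]
[ 0.5036 -0.3636 -0.1661] [[ 0.5048 -0.3761]
 [ 0.7862  0.0074]
 [ 0.3263  1.0628]
 [-0.7809  0.1962]
 [ 0.2327  1.4779]
 [ 0.867   1.5181]
 [-4.1809 -1.7431]
 [ 1.7699 -1.1273]
 [-0.1637 -2.2065]
 [-0.922  -3.3391]
 [ 1.4531 -0.764 ]
 [ 0.6755 -1.1675]]
[[330.0195 241.1665]
 [329.6552 241.5903]
 [276.9257 268.8859]
 [278.0042 268.611 ]] [[287.2263 198.039 ]
 [287.3889 207.101 ]
 [232.8045 192.5765]
 [233.8435 203.3902]]
tab [[ 0.424  -0.2945  0.056 ]] post [array([[ 0.4799, -0.3959,  0.07  ]]), array([[ 0.5258, -0.406 ,  0.07  ]])]
```

Emit:
servo_tool(motion=[[0.5, 0, -3, -3, 7], [0.5, 0, -6, -6, 14], [0.5, 0, -9, -9, 21], [0.5, 0, -12, -12, 28], [0.5, 0, -15, -15, 35], [0.5, 0, -18, -18, 42], [0.5, 0, -21, -21, 49], [0.5, 0, -24, -24, 56], [0.5, 0, -27, -27, 63], [0.5, 0, -30, -30, 70], [0.5, 0, -33, -33, 77], [0.5, 0, -36, -36, 84]], grip_force=40)

```text
time_s: 2.0
tcp_pos: [0.3968, 0.1292, 0.2317]
eef_rot: [[0.001, 0.141, 0.99], [0.0, 0.99, -0.141], [-1.0, 0.0, 0.001]]
wrist_force: [0.9, 0.7, -0.4]
opening: 0.0425
```

```bash
cat >> h.py <<'E'
def go(t):
    s=ctrl.get_state();R=np.array(s['eef_rot']);p=np.load('p.npy')
    d=R.T@(np.array(t)-np.array(s['tcp_pos']))*100
    x=np.array([np.cos(p[2]),np.sin(p[2]),0]);c=R.T@x
    print('t',s['time_s'],'tcp',np.round(s['tcp_pos'],4),'open',round(s['opening'],4),'F',np.round(s['wrist_force'],1),'tilt',np.round(R[:,0],3),'q1,6',np.round(s['joint_positions'],2),'| shift cm',np.round(d,2),'turn',np.round(np.degrees(np.arctan2(-c[1],c[2])),1))
E
python3 -c "
from h import *
go([.424,-.2945,.13])"
```

```text
t 2.0 tcp [0.3968 0.1292 0.2317] open 0.0425 F [ 0.9  0.7 -0.4] tilt [ 0.001  0.    -1.   ] q1,6 [ 0.02 -0.28  2.01  0.    1.41  0.16] | shift cm [ 10.17 -41.56   8.65] turn 1.4
```

Emit:
servo_tool(motion=[[0.57, 0, -3.5, 0.7, 1.4], [0.57, 0, -7, 1.4, 1.4], [0.57, 0, -10.5, 2.1, 1.4], [0.57, 0, -14, 2.9, 1.4], [0.57, 0, -17.5, 3.6, 1.4], [0.57, 0, -21, 4.3, 1.4], [0.57, 0, -24.5, 5, 1.4], [0.57, 1, -28, 5.8, 1.4], [0.57, 3, -31.5, 6.5, 1.4], [0.57, 5.5, -35, 7.3, 1.4], [0.57, 8, -38.5, 8, 1.4], [0.57, 10, -41.6, 8.6, 1.4]])

```text
time_s: 3.0
tcp_pos: [0.425, -0.2944, 0.1302]
eef_rot: [[0.0, 0.159, 0.987], [-0.0, 0.987, -0.159], [-1.0, -0.0, 0.0]]
wrist_force: [0.5, -0.5, 1.0]
opening: 0.0365
```

```bash
python3 -c "
from h import *
go([.424,-.2945,.04])
s=cam('scene','s1.png');t=cam('top','t1.png')
go([.424,-.2945,.04])
p=np.load('p.npy')
a=s['frame'][130:310,160:340];b=t['frame'][170:350,190:370]
cv2.imwrite('pics/b1.png',np.hstack([cv2.resize(x,(400,400),interpolation=cv2.INTER_CUBIC) for x in(a,b)])[:,:,::-1])"
```

```text
t 3.0 tcp [ 0.425  -0.2944  0.1302] open 0.0365 F [ 0.5 -0.5  1. ] tilt [ 0. -0. -1.] q1,6 [-0.84  0.11  1.86  0.    1.17 -0.68] | shift cm [ 9.02 -0.03 -0.1 ] turn 0.4
t 3.1 tcp [ 0.4228 -0.2948  0.1264] open 0.0369 F [-0.7  1.  -0. ] tilt [-0.006  0.005 -1.   ] q1,6 [-0.84  0.12  1.86 -0.    1.17 -0.68] | shift cm [8.64 0.01 0.17] turn 0.1
```

View pics/b1.png

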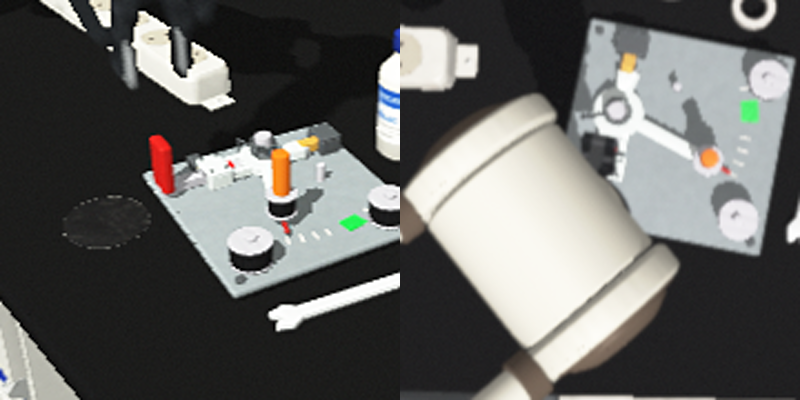

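The scene view (left) shows the open fingers straight over the red tab: tips near (130,80) and (182,70), tab top near (158,142). The arm hides the tab in the top view. Descending.

Emit:
servo_tool(motion=[[0.57, 2.5, 0, 0, 0], [0.57, 5, 0, 0, 0], [0.57, 7, 0, 0, 0], [0.57, 8.5, 0, 0, 0], [0.57, 9, 0, 0, 0], [0.57, 9, 0, 0, 0]])

```text
time_s: 3.6
tcp_pos: [0.4248, -0.2916, 0.0406]
eef_rot: [[-0.001, 0.158, 0.987], [0.002, 0.987, -0.158], [-1.0, 0.001, -0.002]]
wrist_force: [0.6, 0.4, 0.4]
opening: 0.0367
```

```bash
python3 -c "
from h import *
s=cam('scene','s2.png')
go([.424,-.2945,.04])
a=s['frame'][150:270,180:300]
cv2.imwrite('pics/b2.png',cv2.resize(a,(480,480),interpolation=cv2.INTER_CUBIC)[:,:,::-1])"
```

```text
t 3.65 tcp [ 0.4255 -0.2924  0.0418] open 0.037 F [ 0.2  0.4 -0.4] tilt [ 0. -0. -1.] q1,6 [-0.84  0.25  1.9   0.    0.99 -0.68] | shift cm [ 0.18 -0.23 -0.11] turn 0.4
```

View pics/b2.png

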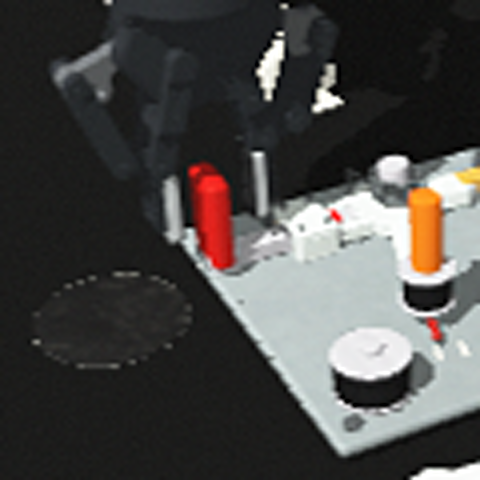

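The tab (212,215) stands between the pads (172 and 260). Closing.

Emit:
servo_tool(motion=[[1, 0.2, -0.1, 0, 0], [1, 0.2, -0.1, 0, 0], [1, 0.2, -0.1, 0, 0], [1, 0.2, -0.1, 0, 0], [1, 0.2, -0.1, 0, 0], [1, 0.2, -0.1, 0, 0]], grip_force=60)

```text
time_s: 4.15
tcp_pos: [0.424, -0.2941, 0.0407]
eef_rot: [[-0.003, 0.159, 0.987], [-0.0, 0.987, -0.159], [-1.0, -0.001, -0.003]]
wrist_force: [-9.4, 1.3, 8.1]
opening: 0.0117
```

Emit:
servo_tool(motion=[[1, 0, 0, -0.5, 0], [1, 0, 0, -1, 0], [1, 0, 0, -1.5, 0], [1, 0, 0, -2, 0], [1, 0, 0, -2.5, 0], [1, 0, 0, -2.9, 0], [1, 0, 0, -3.2, 0], [1, 0, 0, -3.4, 0], [1, 0, 0, -3.5, 0], [1, 0, 0, -3.5, 0]])

```text
time_s: 4.98
tcp_pos: [0.3921, -0.2889, 0.0407]
eef_rot: [[0.004, 0.16, 0.987], [-0.002, 0.987, -0.16], [-1.0, -0.002, 0.005]]
wrist_force: [7.3, 0.8, 1.3]
opening: 0.0113
```

```bash
python3 -c "
from h import *
s=cam('scene','s2.png')
go([.424,-.2945,.04])
p=np.load('p.npy');d=np.array(ctrl.get_state()['tcp_pos'])[:2]-p[:2]
print('plate',np.cos(p[2])*d[0]+np.sin(p[2])*d[1],-np.sin(p[2])*d[0]+np.cos(p[2])*d[1])
a=s['frame'][150:270,180:300]
cv2.imwrite('pics/b3.png',cv2.resize(a,(480,480),interpolation=cv2.INTER_CUBIC)[:,:,::-1])"
```

```text
t 5.0333 tcp [ 0.3922 -0.289   0.0407] open 0.0114 F [7.4 0.3 1.1] tilt [ 0.005 -0.002 -1.   ] q1,6 [-0.88  0.18  1.99  0.    0.97 -0.73] | shift cm [ 0.09 -0.04  3.22] turn 0.3
plate -0.12219697117026164 0.055194341807849906
```

View pics/b3.png

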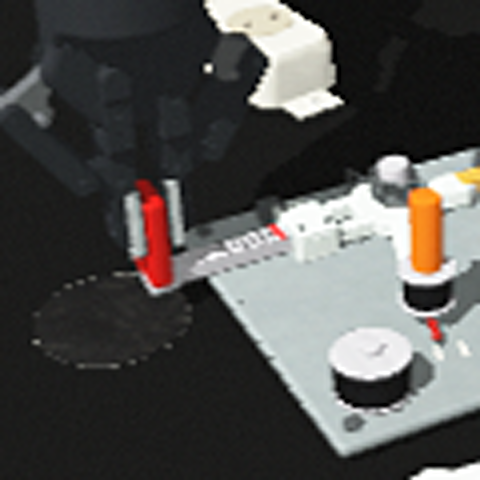

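The red line (278,231) is just showing at the guide's front, and 7.3 N matches the spring alone. I'll pull a little further, towards the stop, to be sure of the catch.

Emit:
servo_tool(motion=[[1, 0, 0, -0.15, 0], [1, 0, 0, -0.3, 0], [1, 0, 0, -0.4, 0], [1, 0, 0, -0.4, 0], [1, 0, 0, -0.4, 0]])

```text
time_s: 5.45
tcp_pos: [0.3884, -0.2883, 0.0407]
eef_rot: [[0.005, 0.16, 0.987], [-0.003, 0.987, -0.16], [-1.0, -0.002, 0.005]]
wrist_force: [7.6, 0.4, 0.8]
opening: 0.0113
```

Emit:
servo_tool(motion=[[1, 0, 0, 0.2, 0], [1, 0, 0, 0.4, 0], [1, 0, 0, 0.5, 0], [1, 0, 0, 0.6, 0], [1, 0, 0, 0.6, 0], [1, 0, 0, 0.6, 0]])

```text
time_s: 5.95
tcp_pos: [0.3943, -0.2893, 0.0407]
eef_rot: [[0.004, 0.159, 0.987], [-0.002, 0.987, -0.159], [-1.0, -0.002, 0.005]]
wrist_force: [7.3, -0.0, 1.5]
opening: 0.0111
```

Emit:
servo_tool(motion=[[1, 0, 0, 0.1, 0], [1, 0, 0, 0.2, 0], [1, 0, 0, 0.2, 0], [1, 0, 0, 0.2, 0]])

```text
time_s: 6.28
tcp_pos: [0.3949, -0.2894, 0.0407]
eef_rot: [[0.001, 0.159, 0.987], [-0.001, 0.987, -0.159], [-1.0, -0.001, 0.001]]
wrist_force: [-0.2, 0.9, 8.3]
opening: 0.0111
```

The pull force fell to about 0, so the catch carries the slide. Letting go and lifting.

Emit:
servo_tool(motion=[[0.57, 0, 0, 0, 0], [0.57, 0, 0, 0, 0], [0.57, 0, 0, 0, 0], [0.57, 0, 0, 0, 0], [0.57, -2, 0, 0, 0], [0.57, -5, 0, 0, 0], [0.57, -8, 0, 0, 0], [0.57, -11, 0, 0, 0], [0.57, -11, 0, 0, 0]])

```text
time_s: 7.03
tcp_pos: [0.3971, -0.2918, 0.1556]
eef_rot: [[0.007, 0.159, 0.987], [-0.009, 0.987, -0.159], [-1.0, -0.007, 0.008]]
wrist_force: [1.5, -1.1, -0.3]
opening: 0.0368
```

```bash
python3 -c "
from h import *
s=cam('scene','s2.png')
go([.478,-.394,.15])
p=np.load('p.npy')
for a in(0,.1,.2,.3,.4,.5,.52): print(a,np.round((W(p,post(a))-W(p,post(0)))[0]@np.array([[.159,.987],[.987,-.159],[0,0]])*100,2),'(ty,tz) cm')
a=s['frame'][150:270,180:300]
cv2.imwrite('pics/b4.png',cv2.resize(a,(480,480),interpolation=cv2.INTER_CUBIC)[:,:,::-1])"
```

```text
t 7.0833 tcp [ 0.3961 -0.2908  0.1528] open 0.0367 F [-0.2  1.2 -0.4] tilt [ 0.005 -0.006 -1.   ] q1,6 [-0.88  0.01  1.92 -0.    1.21 -0.72] | shift cm [ 0.38 -8.89  9.73] turn 0.4
0 [0. 0.] (ty,tz) cm
0.1 [-0.24  0.92] (ty,tz) cm
0.2 [-0.39  1.86] (ty,tz) cm
0.3 [-0.44  2.8 ] (ty,tz) cm
0.4 [-0.4   3.75] (ty,tz) cm
0.5 [-0.27  4.69] (ty,tz) cm
0.52 [-0.23  4.88] (ty,tz) cm
```

View pics/b4.png

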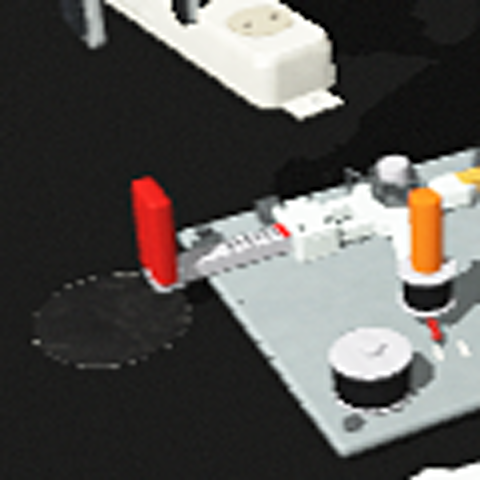

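The slide stays out by itself, red line (285,231) clear of the guide, and the arm is still at rest. Next, over the post.

Emit:
servo_tool(motion=[[0.57, 0, -2.2, 2.4, 0], [0.57, 0, -4.5, 4.9, 0], [0.57, 0, -6.7, 7.3, 0], [0.57, 0, -8.9, 9.7, 0], [0.57, 2, -8.9, 9.7, 0], [0.57, 4, -8.9, 9.7, 0], [0.57, 4, -8.9, 9.7, 0]])

```text
time_s: 7.67
tcp_pos: [0.4734, -0.3892, 0.1028]
eef_rot: [[-0.007, 0.159, 0.987], [0.009, 0.987, -0.159], [-1.0, 0.007, -0.008]]
wrist_force: [-0.8, 1.1, -1.0]
opening: 0.0367
```

```bash
python3 -c "
from h import *
s=cam('scene','s2.png');t=cam('top')
go([.478,-.394,.055])
a=s['frame'][130:250,220:340];b=t['frame'][180:300,250:370]
cv2.imwrite('pics/b5.png',np.hstack([cv2.resize(x,(400,400),interpolation=cv2.INTER_CUBIC) for x in(a,b)])[:,:,::-1])"
```

```text
t 7.7667 tcp [ 0.475  -0.3907  0.1072] open 0.0367 F [-0.  -0.2  0.5] tilt [-0.003  0.004 -1.   ] q1,6 [-0.88  0.38  1.58 -0.    1.18 -0.72] | shift cm [ 5.22 -0.29  0.37] turn 0.4
```

View pics/b5.png

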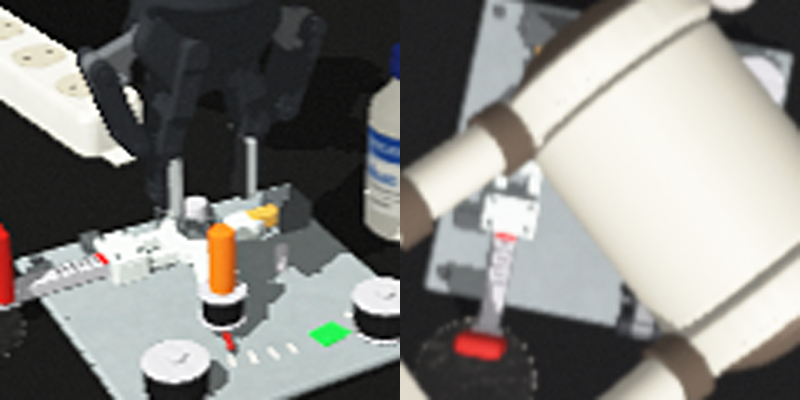

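The fingertips (175,215) and (251,195) straddle the post top (222,228), and the slide is still out. Descending and gripping.

Emit:
servo_tool(motion=[[0.57, 1.5, -0.2, 0.2, 0], [0.57, 3, -0.2, 0.2, 0], [0.57, 4.5, -0.2, 0.2, 0], [0.57, 5, -0.2, 0.2, 0], [0.57, 5, -0.2, 0.2, 0], [0.9, 5, -0.2, 0.2, 0], [0.9, 5, -0.2, 0.2, 0], [0.9, 5, -0.2, 0.2, 0], [0.9, 5, -0.2, 0.2, 0]], grip_force=30)

```text
time_s: 8.52
tcp_pos: [0.4797, -0.3951, 0.0607]
eef_rot: [[0.004, 0.159, 0.987], [-0.003, 0.987, -0.159], [-1.0, -0.002, 0.005]]
wrist_force: [5.6, -0.7, -4.2]
opening: 0.0151
```

```bash
python3 -c "
from h import *
go([.478,-.394,.055])"
```

```text
t 8.5167 tcp [ 0.4797 -0.3951  0.0607] open 0.0151 F [ 5.6 -0.7 -4.2] tilt [ 0.004 -0.003 -1.   ] q1,6 [-0.88  0.45  1.59  0.    1.09 -0.73] | shift cm [ 0.57  0.09 -0.18] turn 0.4
```

Emit:
servo_tool(motion=[[0.9, 0, -0.12, 0.45, 0], [0.9, 0, -0.24, 0.9, 0], [0.9, 0, -0.32, 1.4, 0], [0.9, 0, -0.39, 1.85, 0], [0.9, 0, -0.43, 2.3, 0], [0.9, 0, -0.44, 2.8, 0], [0.9, 0, -0.43, 3.3, 0], [0.9, 0, -0.4, 3.75, 0], [0.9, 0, -0.35, 4.2, 0], [0.9, 0, -0.27, 4.7, 0], [0.9, 0, -0.26, 4.85, 0], [0.9, 0, -0.26, 4.85, 0]])

```text
time_s: 9.52
tcp_pos: [0.5224, -0.4088, 0.0607]
eef_rot: [[-0.006, 0.158, 0.987], [-0.007, 0.987, -0.158], [-1.0, -0.007, -0.005]]
wrist_force: [-12.6, -9.6, 1.1]
opening: 0.0148
```

```bash
python3 -c "
from h import *
s=cam('scene','s2.png')
go([.478,-.394,.055])
p=np.load('p.npy');d=np.array(ctrl.get_state()['tcp_pos'])[:2]-p[:2]
x,y=np.cos(p[2])*d[0]+np.sin(p[2])*d[1],-np.sin(p[2])*d[0]+np.cos(p[2])*d[1]
print('plate',x,y,'angle',np.arctan2(y-.055,x-.01)+1.871,'r',np.hypot(y-.055,x-.01))
a=s['frame'][150:250,230:350]
cv2.imwrite('pics/b6.png',cv2.resize(a,(720,600),interpolation=cv2.INTER_CUBIC)[:,:,::-1])"
```

```text
t 9.5667 tcp [ 0.5223 -0.4088  0.0607] open 0.0151 F [-11.7  -8.8   2.2] tilt [-0.005 -0.006 -1.   ] q1,6 [-0.84  0.55  1.45 -0.01  1.14 -0.68] | shift cm [ 0.59  0.77 -4.61] turn 0.4
plate 0.025926900869370686 -0.041514743442021475 angle 0.4637501442370262 r 0.09782004842046434
```

View pics/b6.png

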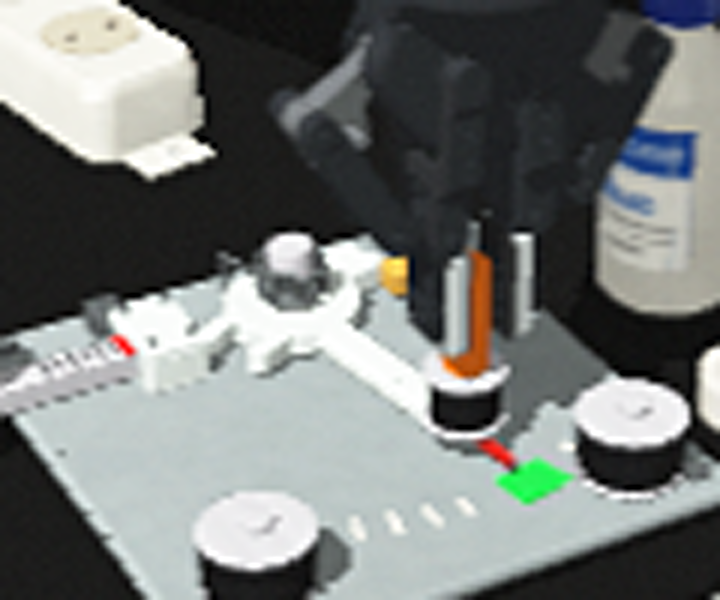

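The red pointer tip (510,460) is at the near-left edge of the green band (centre 535,481), and the tool pose gives about 0.46 rad. I'll push about 4 mm more and relieve the radial force.

Emit:
servo_tool(motion=[[0.9, 0, 0.1, 0.2, 0], [0.9, 0, 0.2, 0.4, 0], [0.9, 0, 0.2, 0.4, 0], [0.9, 0, 0.2, 0.4, 0], [0.9, 0, 0.2, 0.4, 0], [0.9, 0, 0.2, 0.4, 0]])

```text
time_s: 10.07
tcp_pos: [0.5266, -0.4083, 0.0608]
eef_rot: [[-0.005, 0.159, 0.987], [-0.008, 0.987, -0.159], [-1.0, -0.009, -0.003]]
wrist_force: [-12.0, -11.8, 0.6]
opening: 0.0149
```

```bash
python3 -c "
from h import *
s=cam('scene','s2.png')
go([.478,-.394,.055])
p=np.load('p.npy');d=np.array(ctrl.get_state()['tcp_pos'])[:2]-p[:2]
x,y=np.cos(p[2])*d[0]+np.sin(p[2])*d[1],-np.sin(p[2])*d[0]+np.cos(p[2])*d[1]
print('plate',x,y,'angle',np.arctan2(y-.055,x-.01)+1.871,'r',np.hypot(y-.055,x-.01))
a=s['frame'][150:250,230:350]
cv2.imwrite('pics/b7.png',cv2.resize(a,(720,600),interpolation=cv2.INTER_CUBIC)[:,:,::-1])"
```

```text
t 10.1167 tcp [ 0.5266 -0.4083  0.0608] open 0.0148 F [-11.8 -12.7   0.6] tilt [-0.005 -0.008 -1.   ] q1,6 [-0.84  0.55  1.45 -0.01  1.14 -0.67] | shift cm [ 0.59  0.64 -5.02] turn 0.4
plate 0.03002449070167655 -0.04024692925026114 angle 0.5074234701103979 r 0.0973291208193405
```

View pics/b7.png

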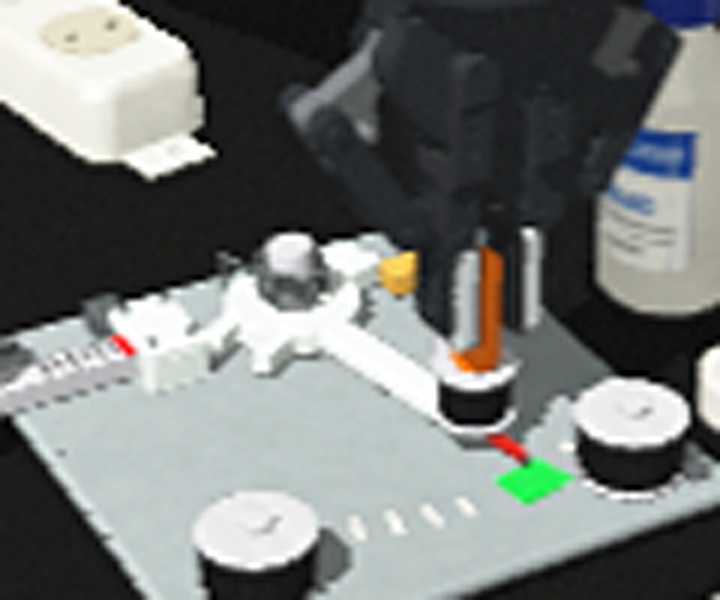

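The pointer (520,455) now aims at the middle of the green band (535,480), at about 0.51 rad. The red line of the slide (122,346) still shows. Handing in.

```bash
python3 -c "
from h import *
print(ctrl.job_done())
go([.478,-.394,.055])"
```

```text
the job is handed in; nothing more can be done
None
the job is handed in; nothing more can be done
```

I drew the lock slide out onto its catch, pushed the tensioner arm past its click, and handed the job in at about 10 s with the gripper still holding the post.

- **Lock slide:** I pulled it about 36 mm by the red tab, then eased it back until the pull force dropped from about 7 N to about 0. After I let go it stayed out, with the red line just outside the guide. It still showed that in the last picture.
- **Tensioner arm:** The tool pose puts the arm at about 0.51 rad, and the last picture shows the red pointer aimed at the middle of the green band. The wrist force read about 12 N against the spring and another 12 N sideways, because the grip was slightly off the arm's arc. I estimated the angle from the tool pose and the picture, as the joint itself cannot be read.
- **Bystanders:** I kept the gripper clear of the spanner, ring and bottle. The bottle looked undisturbed in the last picture. I did not measure any of the three again, and the spanner was outside the later pictures.
- **After hand-in:** The robot could not be read any more, so I have no check of the final second of holding.

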